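# Hang a rinsed flask ring on the J-hook and set the drip tray under it

### The arm

A 7-joint arm with a two-finger parallel gripper is mounted at the origin on the work surface. World frame = base frame: x ahead of the robot, y to its left, z up, the work surface at z = 0. Lengths are in m, angles in rad, forces in N, time in s.
With the tool pointing down it reaches from about 0.4 to 0.875 m from the base axis. Payload 6.5 kg.
Tool frame: the origin (TCP) lies at the very end of the fingers, on their centre line; the grasp point (between the pads) lies 19 mm behind it; z points along the fingers, y is the line along which they close (so a half turn about z gives the same grasp; the last joint's range is limited). The gripper opens to 88 mm and grips with 3 to 60 N. Pads are 18 mm wide; open, the fingers measure 123 mm over their backs; the gripper's body (75 mm by 187 mm) begins 45 mm behind the grasp point.
Start: joints at [-1.329, 0.536, -0.004, 1.538, 0.003, 1.067, -0.071], TCP at [0.197, 0.619, 0.239] pointing down, gripper open.
Joint ranges: [-2.7, 2.7], [-0.37, 2.16], [-1.27, 1.26], [0.24, 2.4], [-1.31, 4.45], [0.19, 1.91], [-2.76, 2.76]. Speed limits (rad/s): [2.39, 2.39, 3.14, 3.14, 3.14, 3.14, 3.14].

### API

Orientations are given as a unit quaternion [w, x, y, z].
In Python, from bench import r gives the robot as it stands. The module is installed in compiled form; this text tells all that it offers. Calls block until the motion is done:
- r.movep(position, orientation): joint-space move of the TCP to a pose.
- r.servo_line(position, rot=None, v=0.15, max_force=None): straight line of the TCP; rot=None keeps the orientation; v is the mean speed in m/s. With max_force (N) it stops when the force on the tool has changed by that much, and returns True; else False.
- r.move_j(angles): joint-space move.
- r.gripper_to(opening): finger opening in m; the grip force is fixed at half the most; returns when the fingers have stopped.
- r.pause(seconds).
- r.solve_ik(position, orientation): joint angles nearest the present ones, or None.
- r.get_state(): the state.
- r.snapshot(name): name is "side" or "top" or "wrist"; returns (picture, depth): 480x640x3 uint8, blue, green, red; 480x640 float32, m along the optical axis (not along the pixel's ray), 0 where there is no reading.
- r.camera_model(name): a dict with "fx", "fy", "cx", "cy" (pixels), "R" (3x3) and "t" (3): a world point X has camera coordinates R X + t. Camera axes: x right, y down, z forward; pixel columns grow to the right and rows downward; lengths in m; the calibration is good to about 2 mm. The wrist camera is an equidistant fisheye: a pixel r from the principal point sees the ray r / f radians off the axis. A picture is of the moment at which its call begins: read the wrist's pose just before it. camera_model takes no time and is no camera call; for the wrist camera it gives the pose at the moment of the call.
A pose or a line that the arm cannot do raises r.MotionError and nothing moves.
- r.job_done(): hands the job in; it is judged then, once.
The state is a dict: "time": time; "joint_pos": joint angles; "joint_velocities": joint speeds; "joint_torque": joint torques, N m; "ee_pos": TCP position; "orientation": TCP orientation; "wrist_force": force on the tool from outside, world axes, zero at the start; "ft_torque": the same for the moment, N m; "width": finger opening in m; "finger_force": force on a finger pad.
Only numpy, scipy, OpenCV 4.12 (cv2) and the standard library are available. Lean on these libraries where they do the work, as an engineer would, in place of code of your own. Each camera call takes 0.05 s, during which the arm holds its last target. There are 200 camera calls.

### The job

Lift the orange flask ring out of the green wash rack by its rim and hang it over the J-hook of the stand, resting in the hook's low seat. Once it hangs there by itself, bring the blue drip tray under it, flat on the bench, centred below the ring with its long side running along the ring, so that the whole ring would drip into it. The clean ring must never be put down on the bench or touch the tray, and the bottle, tip box and jar stay where they are.

Things in the scene. Friction and masses are not known exactly. Their poses are not given: they have to be found in the camera images.
- ring: orange flat ring (flask weight), loose, about 0.4 kg: outer diameter 144 mm, inner diameter 96 mm (rim 24 mm wide radially), 16 mm thick. Origin at the centre of the ring; its own x axis is the ring's axis. At the start it stands upright in the rack's slot. Position and axes are the same as those of ring_center
- ring_center (a point): centre of the ring (middle of its hole and of its thickness); x axis = the ring's axis, level while the ring stands or hangs. The top of its rim is 72 mm above this point, the inner edge 48 mm above it. It may be gripped at the top of the rim from above, fingers on its two flat faces
- rack: green wash rack, fixed to the bench, base 110 x 170 x 10 mm, with a slot (22 mm wide, along the rack's y axis) between two upright cheeks 150 mm long, each 7 mm thick, tops 55 mm above the bench. Origin under the middle of its base; x axis across the slot (the ring's axis). The ring's centre stands 84 mm above the bench in it, the ring's top 156 mm
- stand: fixed stand, blue base (120 x 160 x 18 mm) and J-hook of 12 mm round steel bar. Origin on the bench right below the hook's seat; x axis from the hook's open tip towards the post. The post stands 95 mm on the +x side of the seat, no higher than the bar; the base covers 80 to 200 mm on that side. The bar falls 9 mm from post to seat, then rises gently and turns up into the tip 66 mm beyond
- hook_seat (a point): top surface of the bar at the lowest place of the hook, 241 mm above the bench; axes as the stand's: x along the bar towards the post, y across, z up. A ring that hangs in the seat has its centre 48 mm below this point and its axis along x
- hook_tip (a point): very top of the hook's upturned tip, 271 mm above the bench, 66 mm from the seat on its -x side. A ring must pass over it with the inner edge of its upper rim higher than this
- tray: blue drip tray, loose, 0.25 kg, 110 mm (x) by 200 mm (y), walls 25 mm high and 4 mm thick, floor 4 mm, with a yellow upright fin on the end at +y. Origin under the middle of the tray (without the fin)
- tray_center (a point): middle of the tray, 12.5 mm above its underside; y axis = its long side, pointing to the fin, z up
- tray_fin (a point): centre of the part of the tray's yellow fin that is gripped, 128 mm from the tray's middle along +y, 17.5 mm above the bench: the fin is 10 mm thick (tray's x), 35 mm high, and stands out 52 mm from the tray's end wall; pinch it from above across its thickness and slide the tray along the bench
- wash_bottle: bystander: white wash bottle with blue cap and bent spout, 68 mm in diameter, 200 mm high; origin under its centre
- tip_box: bystander: pipette tip box, orange with clear lid, 94 x 129 x 66 mm; origin under its centre
- jar: bystander: clear jar with orange cap, 60 mm in diameter, 80 mm high; origin under its centre
Mind the look-alikes: they are no part of the job. There is more than one size of the ring; the job needs the smallest.

How it is judged:
By the outcome, as a careful person would: the job done as asked, in the order asked, and still so for the second after the job is handed in, with the robot touching nothing.
It also fails if it takes over 64 s, if anything falls off the work surface, if the arm or the gripper's body presses on something with over 40 N, if the wrist force passes 120 N, or if a joint passes its speed limit or range.

## Working session

There is one attempt and no reset: what is moved stays moved. The work goes in short steps, each a Python script; the robot and the scene stay as the last script left them, time stands still between calls to the robot, and variables do not carry over. Pictures are saved under pics/ and viewed, at most 10 in all, crops included, and the job is handed in when it is done.

```bash
mkdir -p pics; python3 - <<'E'
from bench import r
import cv2,numpy as np
for n in("top","side"):
    im,d=r.snapshot(n); np.savez(f"pics/{n}0.npz",im=im,d=d); cv2.imwrite(f"pics/{n}0.png",im)
    m=r.camera_model(n); print(n,{k:np.round(v,3).tolist() for k,v in m.items()}, (d>0).mean())
s=r.get_state();print(s["time"],s["ee_pos"],s["orientation"])
E
```

```text
top {'fx': 525.856, 'fy': 525.856, 'cx': 323.026, 'cy': 244.129, 'R': [[0.027, -1.0, -0.016], [-0.989, -0.024, -0.147], [0.147, 0.02, -0.989]], 't': [-0.048, 0.55, 1.183]} 0.9961002604166667
side {'fx': 475.49, 'fy': 475.49, 'cx': 316.272, 'cy': 240.527, 'R': [[0.788, -0.615, 0.015], [-0.297, -0.402, -0.866], [0.539, 0.679, -0.5]], 't': [-0.452, 0.298, 0.904]} 0.9956640625
0.1 [0.19678303 0.61893363 0.23794088] [-5.44988377e-05  1.53240057e-01  9.88188694e-01 -7.66448780e-04]
```

View pics/top0.png

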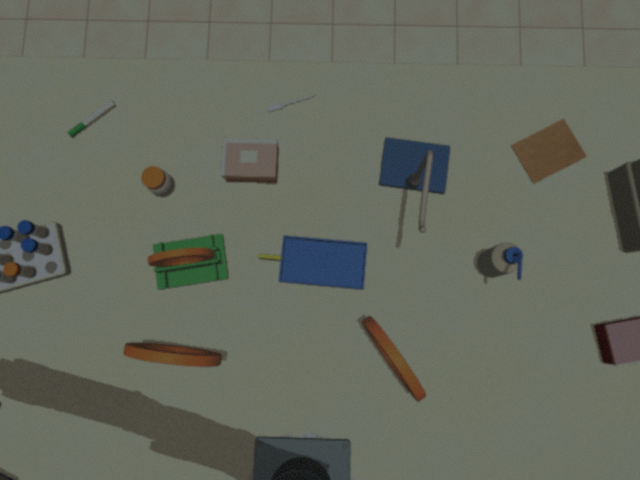

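View pics/side0.png

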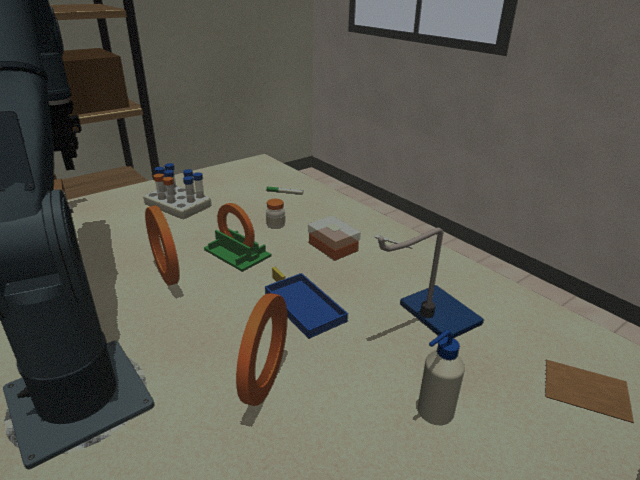

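Top view: there are three orange rings. One is at (182,257) in the green rack, one at (172,354) and one at (394,358), the last two standing free. The one in the rack is also visibly the smallest, so it fits the description. The hook bar runs from its tip at (422,230) to the post at (430,152). The tray is at (323,262) with its fin at (270,257). The bottle is at (505,258), tip box at (250,160) and jar at (156,180). The side view agrees: ring (236,225), hook tip (380,240), fin (279,274).

```bash
cat > h.py <<'E'
import numpy as np,cv2
from bench import r
def cloud(n,im,d):
    m=r.camera_model(n); v,u=np.mgrid[:480,:640]
    X=np.stack([(u-m["cx"])/m["fx"]*d,(v-m["cy"])/m["fy"]*d,d],-1)
    return (X-m["t"])@m["R"]      # R^T (X-t)
def masks(im):
    h=cv2.cvtColor(im,cv2.COLOR_BGR2HSV); H,S,V=cv2.split(h)
    return dict(orange=(H>3)&(H<18)&(S>150)&(V>50),blue=(H>100)&(H<125)&(S>120),yellow=(H>22)&(H<35)&(S>140),green=(H>50)&(H<75)&(S>120))
def load(n,k=0):
    z=np.load(f"pics/{n}{k}.npz"); return z["im"],z["d"]
E
python3 - <<'E'
from h import *
for n in("top","side"):
    im,d=load(n); P=cloud(n,im,d); M=masks(im)
    print(n)
    for c in M:
        nn,L,st,_=cv2.connectedComponentsWithStats(M[c].astype(np.uint8))
        for i in range(1,nn):
            if st[i,4]<25: continue
            q=P[(L==i)&(d>0)]; rc=cv2.minAreaRect(q[:,:2].astype(np.float32)*1000)
            print(c,st[i].tolist(),"mean",q.mean(0).round(3),"z",np.percentile(q[:,2],[2,98]).round(3),"rect",np.round(rc[0],0),np.round(rc[1],0),round(rc[2],1))
im,d=load("top");P=cloud("top",im,d)
z=P[...,2]; b=(z>.2)&(P[...,0]>.5)&(P[...,1]<0)
v,u=np.where(b); 
for row in range(v.min(),v.max()+1,4):
    s=u[v==row]
    if len(s): print(row,s.min(),s.max(),np.median(P[row,s],0).round(4))
a=im[225:375,110:440]; a=cv2.resize(a,None,fx=2.4,fy=2.4,interpolation=cv2.INTER_CUBIC); cv2.imwrite("pics/crop.png",a)
E
```

```text
top
orange [142, 167, 22, 21, 333] mean [0.692 0.363 0.08 ] z [0.075 0.085] rect [693. 362.] [49. 45.] 47.7
orange [149, 248, 62, 18, 531] mean [0.506 0.278 0.115] z [0.033 0.156] rect [507. 278.] [ 16. 130.] 10.7
orange [4, 262, 15, 14, 158] mean [0.468 0.645 0.118] z [0.113 0.123] rect [475. 662.] [69. 28.] 67.0
orange [366, 320, 59, 80, 815] mean [ 0.301 -0.188  0.175] z [0.034 0.203] rect [ 302. -188.] [187.  20.] 36.0
orange [125, 345, 90, 21, 981] mean [0.297 0.27  0.159] z [0.032 0.204] rect [296. 275.] [185.  20.] 83.8
blue [381, 139, 68, 52, 1501] mean [ 0.756 -0.247  0.018] z [0.013 0.023] rect [ 754. -249.] [153. 115.] 83.2
blue [18, 221, 16, 13, 161] mean [0.561 0.624 0.118] z [0.111 0.122] rect [561. 625.] [28. 30.] 5.9
blue [0, 227, 14, 13, 139] mean [0.548 0.666 0.118] z [0.111 0.122] rect [547. 666.] [28. 24.] 1.0
blue [280, 237, 86, 51, 3628] mean [ 0.513 -0.034  0.005] z [-0.001  0.024] rect [511. -34.] [194. 106.] 86.3
blue [21, 238, 16, 14, 167] mean [0.522 0.612 0.117] z [0.077 0.123] rect [526. 629.] [68. 29.] 78.3
blue [505, 248, 17, 31, 222] mean [ 0.514 -0.42
[... 2301 characters left out ...]
-0.2423  0.2473]
167 426 431 [ 0.6786 -0.2417  0.2461]
171 425 431 [ 0.6707 -0.2413  0.2456]
175 425 430 [ 0.6628 -0.2397  0.2446]
179 424 429 [ 0.6552 -0.2381  0.2425]
183 424 429 [ 0.6467 -0.2381  0.2441]
187 423 428 [ 0.6392 -0.2364  0.2415]
191 423 428 [ 0.6319 -0.2368  0.239 ]
195 422 427 [ 0.6235 -0.2345  0.2399]
199 422 427 [ 0.6154 -0.2345  0.2396]
203 421 426 [ 0.6074 -0.2327  0.2398]
207 421 426 [ 0.5991 -0.2318  0.2413]
211 420 425 [ 0.5912 -0.2305  0.2409]
215 420 425 [ 0.5831 -0.2303  0.2411]
219 419 425 [ 0.5754 -0.2294  0.2398]
223 419 424 [ 0.5662 -0.2277  0.2462]
227 419 424 [ 0.5546 -0.2244  0.2662]
231 421 425 [ 0.5462 -0.2261  0.2706]
259 522 522 [ 0.5066 -0.4355  0.2003]
```

View pics/crop.png

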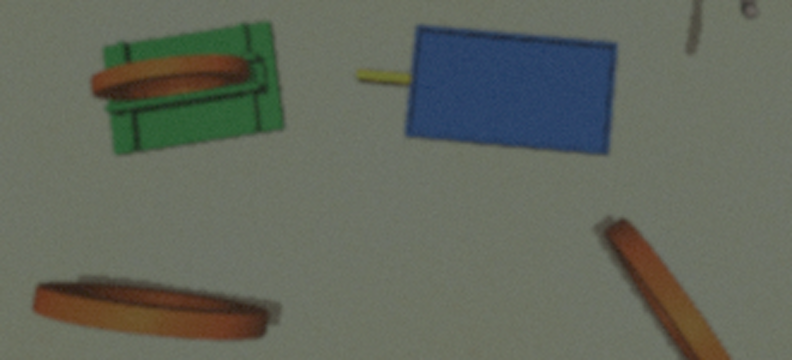

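The crop confirms it: the ring in the rack at crop (175,75) measures about 142 mm across, while the two free ones measure about 197 mm. The target is therefore the one in the rack. I'll go above it and take a close look.

```bash
cat >> h.py <<'E'
def q(psi):  # tool down, tool y at yaw psi (deg)
    a=np.radians((psi+90)/2); return [0,np.cos(a),np.sin(a),0]
def wrist(k):
    m=r.camera_model("wrist"); im,d=r.snapshot("wrist"); np.savez(f"pics/wrist{k}.npz",im=im,d=d)
    v,u=np.mgrid[:480,:640]; x=(u-m["cx"])/m["fx"]; y=(v-m["cy"])/m["fy"]; th=np.hypot(x,y)
    s=np.tan(np.minimum(th,1.4))/np.maximum(th,1e-9)
    P=(np.stack([x*s*d,y*s*d,d],-1)-m["t"])@m["R"]; P[(d<=0)|(th>1.3)]=np.nan
    return im,P
def st(): s=r.get_state(); return round(s["time"],2),s["ee_pos"].round(4) if hasattr(s["ee_pos"],"round") else s["ee_pos"],round(s["width"],4),np.round(s["wrist_force"],1),np.round(s["finger_force"],1)
E
python3 - <<'E'
from h import *
r.movep([.506,.278,.24],q(10.2)); print(st(), np.round(r.get_state()["joint_pos"],2))
im,P=wrist(1); cv2.imwrite("pics/w1.png",im)
M=masks(im)["orange"]; ok=M&(np.abs(P[...,0]-.506)<.05)&(np.abs(P[...,1]-.278)<.1)
p=P[ok]; print(len(p),np.nanpercentile(p[:,2],[2,98]))
rc=cv2.minAreaRect(p[:,:2].astype(np.float32)*1000); print(rc)
t=p[p[:,2]>.12]; print(cv2.minAreaRect(t[:,:2].astype(np.float32)*1000), t[t[:,2]>np.percentile(t[:,2],99)-.002].mean(0))
E
```

```text
(1.78, array([0.5051, 0.2799, 0.2399]), 0.0882, array([ 0. , -0.4,  0.7]), np.float64(0.0)) [-0.85  0.43  0.35  1.75 -0.17  1.   -0.25]
3895 [0.10368835 0.15490653]
((520.1781616210938, 290.3177490234375), (52.37611389160156, 129.80062866210938), 12.845768928527832)
((522.0006103515625, 285.2010498046875), (49.847923278808594, 120.51583862304688), 10.443799018859863) [0.50493319 0.28182745 0.15423347]
```

View pics/w1.png

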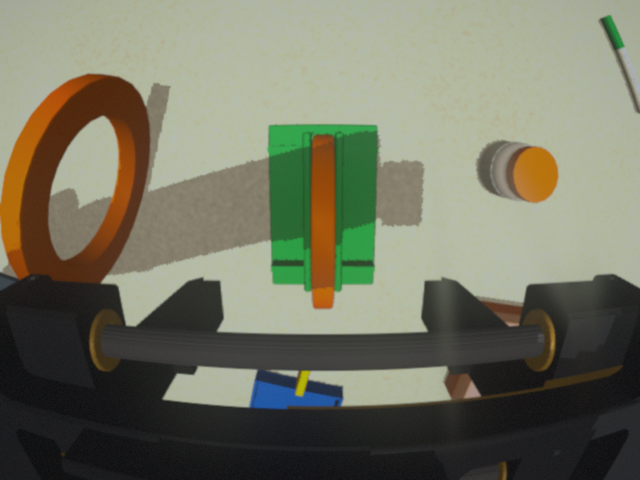

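Wrist view: the ring's edge at (323,220) lies midway between the fingers (222 and 425) and is aligned with the slot. The rim top measures about z = 0.155. Next I grasp it and lift.

```bash
python3 - <<'E'
from h import *
c=[.505,.279]
print(r.servo_line(c+[.138],v=.1,max_force=8), st())
r.gripper_to(.0); print(st())
r.servo_line(c+[.175],v=.06); print(st())
r.servo_line(c+[.295],v=.15); print(st())
im,P=wrist(2)
for n in("side","top"):
    im,d=r.snapshot(n); np.savez(f"pics/{n}2.npz",im=im,d=d); 
    Q=cloud(n,im,d); ok=masks(im)["orange"]&(np.abs(Q[...,0]-.505)<.06)&(np.abs(Q[...,1]-.279)<.1)&(Q[...,2]>.1)
    p=Q[ok]; print(n,len(p),np.percentile(p[:,2],[1,50,99]).round(4),cv2.minAreaRect(p[:,:2].astype(np.float32)*1000))
    if n=="side": cv2.imwrite("pics/s2.png",im[60:360,60:460])
E
```

```text
False (3.0, array([0.5055, 0.2792, 0.1386]), 0.0883, array([-0.3,  0.1, -0.5]), np.float64(0.0))
(4.08, array([0.5051, 0.279 , 0.138 ]), 0.0157, array([ 0.2,  0.1, -0. ]), np.float64(30.0))
(4.85, array([0.5047, 0.279 , 0.1749]), 0.0158, array([-0.4,  0.4, -3.3]), np.float64(30.0))
(5.8, array([0.5044, 0.2787, 0.2939]), 0.0162, array([ 1. ,  0.3, -3.2]), np.float64(30.0))
side 879 [0.1732 0.2418 0.3085] ((511.5809020996094, 280.54290771484375), (37.96807861328125, 144.87420654296875), 10.2760648727417)
top 506 [0.187  0.2778 0.3656] ((496.47943115234375, 252.48049926757812), (42.56409454345703, 88.14703369140625), 8.780508995056152)
```

View pics/s2.png

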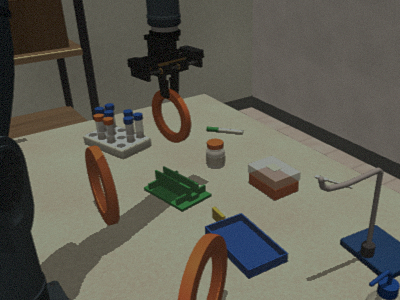

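The ring is held level at crop (172,115), clear of the rack. The measured rim top is at about z = 0.31 and the bottom at 0.17. I'll carry it to just in front of the hook tip and look again.

```bash
python3 - <<'E'
from h import *
im,d=load("side"); Q=cloud("side",im,d)
b=(Q[...,2]>.215)&(Q[...,0]>.52)&(Q[...,0]<.73)&(abs(Q[...,1]+.235)<.04); p=Q[b]
for a in np.arange(.52,.72,.02):
    s=p[(p[:,0]>=a)&(p[:,0]<a+.02)]
    if len(s): print(round(a,2),len(s),np.median(s,0).round(4),s[:,2].max().round(4))
yaw=-6.2; u=np.array([np.cos(np.radians(yaw)),np.sin(np.radians(yaw))]); seat=np.array([.613,-.234])
r.servo_line([*(seat-.125*u),.298],rot=q(yaw),v=.2); r.pause(.3); print(st())
for n in("side","top"):
    im,d=r.snapshot(n); np.savez(f"pics/{n}3.npz",im=im,d=d); cv2.imwrite(f"pics/{n}3.png",im)
im,d=load("side",3);Q=cloud("side",im,d)
ok=masks(im)["orange"]&(abs(Q[...,0]-.489)<.06)&(abs(Q[...,1]+.22)<.1)&(Q[...,2]>.1); p=Q[ok]
print(len(p),p.mean(0),p[:,2].min(),p[:,2].max(),cv2.minAreaRect(p[:,:2].astype(np.float32)*1000))
cv2.imwrite("pics/both3.png",np.hstack([im[100:400,180:580],cv2.imread("pics/top3.png")[80:380,240:640]]))
E
```

```text
0.54 88 [ 0.5481 -0.2315  0.2571] 0.2709
0.56 48 [ 0.5699 -0.2344  0.2409] 0.249
0.58 45 [ 0.59   -0.2367  0.2388] 0.2435
0.6 48 [ 0.6087 -0.2385  0.238 ] 0.2419
0.62 52 [ 0.6305 -0.241   0.2392] 0.2432
0.64 47 [ 0.6494 -0.2439  0.2415] 0.2461
0.66 45 [ 0.669  -0.2455  0.2437] 0.2477
0.68 48 [ 0.6896 -0.2477  0.2462] 0.2492
0.7 66 [ 0.7044 -0.2496  0.2282] 0.2493
(8.9, array([ 0.4888, -0.2203,  0.298 ]), 0.0159, array([-0.3,  0.2, -2.7]), np.float64(30.0))
1618 [ 0.48284744 -0.22904449  0.24665182] 0.17303425493953317 0.3907497877759744 ((488.56793212890625, -218.17335510253906), (41.944786071777344, 142.0614471435547), 3.9108688831329346)
```

View pics/both3.png

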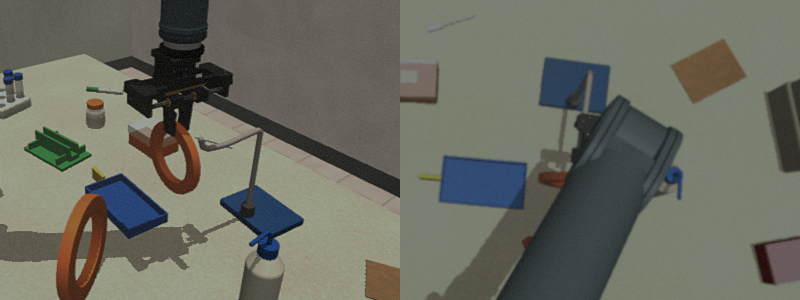

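Left half: the held ring at (175,155) is in front of the hook tip at (203,142), square to the bar, with its upper rim above the tip. Right half: the forearm hides the tip, and the ring at (552,180) lies on the line of the bar. I'll thread it over the tip and lower it.

```bash
python3 - <<'E'
from h import *
yaw=-6.2; seat=[.613,-.235]
print(r.servo_line(seat+[.298],v=.1,max_force=10),st())
print(r.servo_line(seat+[.253],v=.07,max_force=10),st())
print(r.servo_line(seat+[.242],v=.02,max_force=2.5),st())
r.pause(.2); print(st())
im,d=r.snapshot("side"); np.savez("pics/side4.npz",im=im,d=d); Q=cloud("side",im,d)
ok=masks(im)["orange"]&(abs(Q[...,0]-.613)<.06)&(abs(Q[...,1]+.235)<.1)&(Q[...,2]>.1)&(Q[...,2]<.3); p=Q[ok]
print(p.mean(0),np.percentile(p[:,2],[1,99]),cv2.minAreaRect(p[:,:2].astype(np.float32)*1000))
cv2.imwrite("pics/s4.png",cv2.resize(im[130:350,300:500],None,fx=2.5,fy=2.5))
E
```

```text
False (10.4, array([ 0.6125, -0.2351,  0.2981]), 0.0154, array([-0.8,  0. , -2.4]), np.float64(30.0))
False (11.19, array([ 0.6132, -0.2352,  0.2533]), 0.0158, array([ 1.3,  0.4, -3.1]), np.float64(30.0))
True (11.56, array([ 0.6134, -0.2352,  0.2485]), 0.0155, array([-1.4, -0.6,  4.4]), np.float64(30.0))
(11.76, array([ 0.6134, -0.2352,  0.2485]), 0.0156, array([-0.9,  0.3,  5.3]), np.float64(30.0))
[ 0.60641533 -0.24815977  0.19471023] [0.12727669 0.26337747] ((610.245849609375, -234.81253051757812), (36.77092361450195, 139.3500213623047), 2.901303768157959)
```

View pics/s4.png

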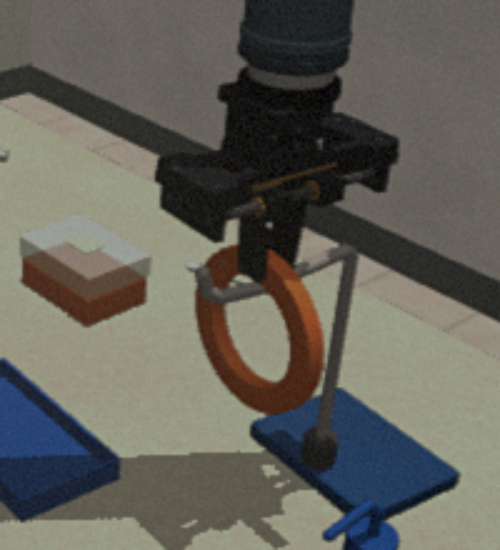

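The ring encircles the bar at crop (260,330), with the tip at (195,268) on the near side. Contact at TCP 0.2485 puts the inner edge at about 0.242, which is the seat height. I'll release it and back straight up.

```bash
python3 - <<'E'
from h import *
r.gripper_to(.03); print(st()); r.pause(.2)
r.servo_line([.613,-.235,.30],v=.06); r.servo_line([.613,-.235,.40],v=.2); print(st())
r.movep([.52,.094,.16],q(-4)); r.gripper_to(.05); print(st(),np.round(r.get_state()["joint_pos"],2))
im,d=r.snapshot("side"); np.savez("pics/side5.npz",im=im,d=d); Q=cloud("side",im,d)
ok=masks(im)["orange"]&(abs(Q[...,0]-.613)<.06)&(abs(Q[...,1]+.235)<.1)&(Q[...,2]>.1)&(Q[...,2]<.3); p=Q[ok]
print(p.mean(0),np.percentile(p[:,2],[1,99]),cv2.minAreaRect(p[:,:2].astype(np.float32)*1000))
w,P=wrist(5); 
M=masks(w); y=M["yellow"]&(abs(P[...,0]-.52)<.05)&(abs(P[...,1]-.09)<.06); f=P[y]; print(len(f),np.nanmedian(f,0),np.nanpercentile(f[:,2],[5,95]))
t=f[(f[:,2]>.025)&(f[:,2]<.045)]; print(len(t),cv2.minAreaRect(t[:,:2].astype(np.float32)*1000))
im0,d0=r.snapshot("top"); Q=cloud("top",im0,d0); ok=masks(im0)["orange"]&(abs(Q[...,0]-.613)<.06)&(abs(Q[...,1]+.235)<.1)&(Q[...,2]>.1);p=Q[ok]
print("top ring",p.mean(0),cv2.minAreaRect(p[:,:2].astype(np.float32)*1000)) if len(p) else 0
np.savez("pics/top5.npz",im=im0,d=d0)
cv2.imwrite("pics/b5.png",np.hstack([im[130:430,240:560],cv2.resize(w,(400,300))]))
E
```

```text
(12.22, array([ 0.6123, -0.2346,  0.2467]), 0.0301, array([-0.8, -0.3, -0.1]), np.float64(0.0))
(14.1, array([ 0.6126, -0.2347,  0.3986]), 0.0302, array([-0.1, -0.1,  0.1]), np.float64(0.0))
(16.12, array([0.5201, 0.0939, 0.16  ]), 0.0502, array([-0.2, -0.1,  0.2]), np.float64(0.0)) [-0.68  0.48  0.54  1.95 -0.34  0.8  -0.02]
[ 0.60597156 -0.24832266  0.19957792] [0.12815325 0.26358464] ((610.4354248046875, -236.84600830078125), (142.34561157226562, 18.063186645507812), 84.2718734741211)
818 [0.51845385 0.09153267 0.03507711] [0.03283749 0.03617971]
791 ((518.2634887695312, 89.0793228149414), (53.24221420288086, 8.965291976928711), 86.14328002929688)
top ring [ 0.61370333 -0.22908994  0.2298446 ] ((613.8717041015625, -230.80215454101562), (129.28855895996094, 14.577224731445312), 83.2408447265625)
```

View pics/b5.png

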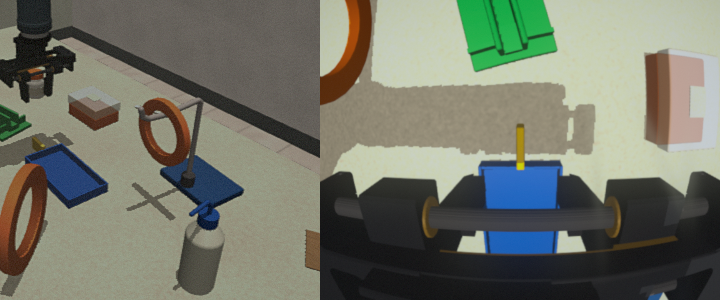

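Left: the ring hangs freely on the hook at (163,131). The two views put its centre at about (0.612, -0.234), yaw about -6°. Right: the fin at (520,148) is centred between the fingers, with its top at z = 0.035, centre (0.518, 0.089) and direction 86.1°. I'll pinch the fin near its outer end and slide the tray.

```bash
cat >> h.py <<'E'
def dirv(yaw): a=np.radians(yaw+90); return np.array([np.cos(a),np.sin(a)])
G=.137
E
python3 - <<'E'
from h import *
fin=np.array([.5183,.0891]); g=fin+(G-.126)*dirv(-3.9); S=np.array([.6125,-.2345])
r.servo_line([*g,.05],rot=q(-3.9),v=.15); print(r.servo_line([*g,.007],v=.05,max_force=6),st())
r.gripper_to(0.); print(st())
r.servo_line([*(S+G*dirv(-6.2)),.007],rot=q(-6.2),v=.08,max_force=20); r.pause(.2); print(st(),r.get_state()["joint_pos"])
im,d=r.snapshot("side"); np.savez("pics/side6.npz",im=im,d=d); Q=cloud("side",im,d)
im2,d2=r.snapshot("top"); np.savez("pics/top6.npz",im=im2,d=d2)
cv2.imwrite("pics/b6.png",np.hstack([im[130:430,200:600],im2[80:380,240:640]]))
E
```

```text
False (18.17, array([0.5193, 0.1001, 0.0072]), 0.0504, array([-0.4, -1. ,  0.4]), np.float64(0.0))
(18.85, array([0.5191, 0.1001, 0.007 ]), 0.0095, array([-0.4,  0.2,  1. ]), np.float64(30.0))
(22.02, array([ 0.6273, -0.0991,  0.0071]), 0.0096, array([-2.1,  3.3,  5.3]), np.float64(30.0)) [-0.17493453  0.85714491  0.37849192  1.70334836 -0.46541647  0.67188142
  0.34564281]
```

View pics/b6.png

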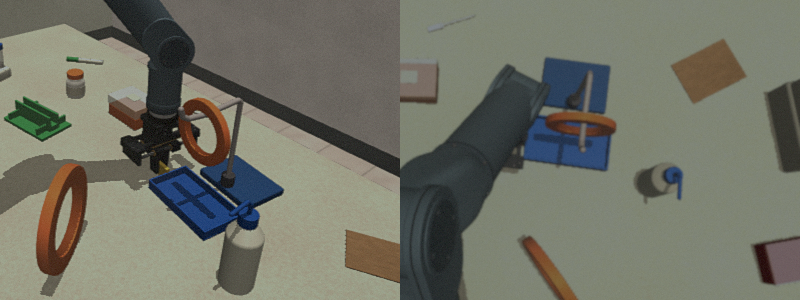

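Left: the tray at (195,195) lies under the ring at (205,132), which still hangs, and the fingers are on the fin at (165,168). Right: the tray is below the ring, parallel to it. I'll release, back away and measure.

```bash
python3 - <<'E'
from h import *
r.gripper_to(.04)
r.servo_line([.6273,-.0985,.06],v=.1); r.servo_line([.58,.08,.2],v=.2); r.movep([.45,.35,.25],q(30)); r.pause(.3); print(st())
for n in("top","side"):
    im,d=r.snapshot(n); np.savez(f"pics/{n}7.npz",im=im,d=d); P=cloud(n,im,d); M=masks(im)
    ok=M["blue"]&(d>0)&(abs(P[...,0]-.6)<.2)&(abs(P[...,1]+.235)<.2)&(P[...,2]<.035)
    u=dirv(-96.2+90-90+0) if 0 else np.array([np.cos(np.radians(-6.2)),np.sin(np.radians(-6.2))])
    s=(P[...,:2]-[.6125,-.2345])@u; p=P[ok&(s<.068)]
    print(n,"tray",p.mean(0).round(4),np.percentile(p[:,2],[1,99]).round(3),cv2.minAreaRect(p[:,:2].astype(np.float32)*1000))
    y=P[M["yellow"]&(d>0)]; 
    if len(y): print("fin",len(y),np.median(y,0))
    p=P[M["orange"]&(abs(P[...,0]-.613)<.06)&(abs(P[...,1]+.235)<.1)&(P[...,2]>.1)&(P[...,2]<.3)]
    print("ring",np.percentile(p[:,2],[1,99]).round(3),cv2.minAreaRect(p[:,:2].astype(np.float32)*1000))
    if n=="top": a=im
cv2.imwrite("pics/b7.png",np.hstack([im[130:430,200:600],a[80:380,240:640]]))
E
```

```text
(26.19, array([0.4505, 0.3492, 0.2499]), 0.04, array([0.4, 0.4, 0.8]), np.float64(0.0))
top tray [ 0.603  -0.2251  0.0053] [-0.002  0.028] ((611.324462890625, -232.35861206054688), (196.7942657470703, 107.86325073242188), 83.25033569335938)
fin 7 [ 0.62741105 -0.11441108  0.03490492]
ring [0.142 0.266] ((613.3486938476562, -230.9868927001953), (131.90699768066406, 15.097223281860352), 83.13629150390625)
side tray [ 0.612  -0.2358  0.0084] [0.001 0.026] ((610.3340454101562, -235.11781311035156), (202.31796264648438, 112.81967163085938), 83.36083984375)
fin 138 [ 0.62000139 -0.08911709  0.03564694]
ring [0.128 0.264] ((610.9481811523438, -237.01820373535156), (142.96688842773438, 18.258657455444336), 83.66270446777344)
```

View pics/b7.png

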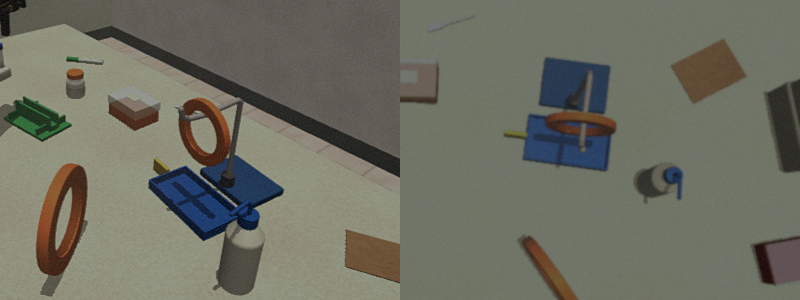

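The ring hangs in the seat at left (205,132). The tray lies flat below it at left (195,195), within about 2 mm of centre and 0.3° of parallel. The bottle, tip box and jar look where they were, and the arm is clear of everything.

```bash
python3 -c "
from bench import r
print(r.job_done())"
```

```text
the job is handed in; nothing more can be done
None
```

I handed the job in at about 26 s of robot time: the small ring hangs by itself in the hook's seat, and the drip tray lies flat beneath it, centred to about 2 mm and parallel to the ring.

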